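# Seat the reference standard in its three-point nest

## Task

Lift the round black reference standard off its cork pad, lay it flat on the open front end of the reader's plate, and let go of it. Then gently nudge it along the fence, past the orange sprung roller, until you feel it come up against the steel end stop, and leave it sitting flat with the fence, the stop and the roller all touching it. The fence and the stop must never take more than 8 N, and the bottles and the vial beside the reader stay where they are.

Things in the scene. Friction and masses are not known exactly. Their poses are not given: they have to be found in the camera images.
- standard: loose round reference standard, a black puck 50 mm in diameter and 22 mm high with two thin bright bands round its side and a white face on top, about 0.32 kg; origin at the centre of its underside, z up. It starts on the cork pad and can be gripped anywhere round its side
- cork_pad: round cork pad on the bench, 84 mm in diameter, 8 mm thick, fixed; origin at the centre of its underside
- nest: low white reader with an aluminium plate on top, fixed. Frame: z up, x from the open front end towards the end stop, y towards the fence; origin on the bench under the centre of the round measuring window. The plate's top is 34 mm above the bench and spans x -112 to +68, y -72 to +54 mm. A standard touching the fence has its axis at y = 0; fully home it stands between x = -7.5 and +7.5 mm
- front (a point): point on the plate's top in the middle of the open front end, where the standard can be laid down: x = -72, y = -3 mm in the nest's frame. The plate is clear from x = -112 to -35 mm but for the fence's flared tip (x -58 to -40 mm, y above 27 mm) and the roller arm's pivot (8 mm round x = -46, y = -44 mm, 22 mm high)
- fence: straight polished (slippery) steel rail on the plate's left (+y) side, 18 mm high above the plate; the face that the standard slides along is at y = +25 mm in the nest's frame, from x = -40 to +46 mm, flared outward at its mouth; origin and axes coincide with the nest's
- stop_block: end stop: dark steel block at the plate's far end, 20 mm high above the plate, carrying a ball-nosed steel screw with a brass knob on the line y = 0, 10 mm above the plate. The screw is left as the last user set it: its nose lies somewhere from x = +17.5 to +32.5 mm in the nest's frame, is not reported and must be felt; it does not give when pushed. Origin and axes coincide with the nest's
- roller_arm: sprung arm on the plate's right (-y) side; its orange roller, 12 mm in diameter, 10 mm above the plate, stands at x = -11, y = -24 mm in the nest's frame when free. The passing standard pushes it out by up to 7 mm (spring 1 to 3 N; sliding the standard in takes 1 to 4 N). It holds the standard to the fence but is too weak to slide it on to the stop. Origin: pivot, at x = -46, y = -44 mm on the plate's top
- vial_std: loose small clear vial with a blue cap, 25 mm wide, 55 mm high, standing near the reader; leave alone
- dropper_1: loose brown dropper bottle with a black cap, 33 mm wide, 65 mm high, standing near the reader; leave alone
- sample_tk7: loose white sample bottle, 58 mm wide, 112 mm high, standing on the bench; leave alone
There are look-alikes about, which are no part of the job. There is more than one size of the standard; the one meant has the size given above.

How it is judged:
By the outcome, as a careful person would: the job done as asked, in the order asked, and still so for the second after the job is handed in, with the robot touching nothing.
It also fails if it takes over 58 s, if anything falls off the work surface, if the arm or the gripper's body presses on something with over 40 N, if the wrist force passes 120 N, or if a joint passes its speed limit or range.

## Robot

A 7-joint arm with a two-finger parallel gripper is mounted at the origin on a cart in front of the work surface, level with it; the furniture and walls round the work are solid. World frame = base frame: x ahead of the robot, y to its left, z up, the work surface at z = 0. Lengths are in mm, angles in rad, forces in N, time in s.
With the tool pointing down it reaches from about 400 to 875 mm from the base axis. Payload 4.4 kg.
Tool frame: the origin (TCP) lies at the very end of the fingers, on their centre line; the grasp point (between the pads) lies 19 mm behind it; z points along the fingers, y is the line along which they close (so a half turn about z gives the same grasp; the last joint's range is limited). The gripper opens to 85 mm and grips with 20 to 120 N. Pads are 22 mm wide; open, the fingers measure 114 mm over their backs; the gripper's body (76 mm by 85 mm) begins 54 mm behind the grasp point. The pads swing forward as they close: fully open they stand 13 mm farther back than shut.
Start: joints at [-1.255, 0.628, 0.038, 1.517, -0.027, 0.996, -0.02], TCP at [242.161, 603.221, 201.313] pointing down, gripper open.
Joint ranges: [-3.06, 3.06], [-0.37, 2.12], [-1.25, 1.32], [0.18, 2.47], [-1.1, 4.24], [0.23, 1.98], [-2.94, 2.94]. Speed limits (rad/s): [2.57, 2.57, 3.14, 3.14, 3.14, 3.14, 3.14].

## Interface

Orientations are given as [roll, pitch, yaw] about the fixed x, y, z axes, in that order (R = Rz(yaw) Ry(pitch) Rx(roll)).
In Python, from cell import sensors, get_image, camera_params, order gives the robot as it stands.
- The arm moves only by the shell command python3 -m inch 'ROWS' [OPENING]. ROWS is JSON, a list that holds one entry, the list of rows, each a list of 4 numbers: the shift along the tool's x, y, z in cm, then the turn about the tool's z in degrees. A call has 1 to 8 rows; each row is the pose to reach, as a shift and turn from the pose commanded when the call began, along the tool's axes at that moment; what a row does not reach only later rows make up. A row lasts 1/12 s, in which the tool goes at most 41.7 mm and 7.16 degrees, less where a joint would pass 70% of its speed; a pose out of reach is approached as far as the arm can. A call with a gripper value outside its range is refused whole. OPENING is the finger opening in cm, from 0 to 8.54, set as the call begins (- or left out, the last holds). The fingers move at their own pace and stop on an object; the grip force is fixed at half the most. Time passes only in rows, so rows that repeat a pose let the fingers close. It gives the time, the measured TCP pose, the force, the opening and the grip force at its end, in the units of the state.
- sensors.read_state(): the state, without advancing time (a new reading comes with each control period).
- get_image(name): name is "side" or "top"; returns the picture (384x512x3 uint8, blue, green, red); there is no depth.
- camera_params(name): a dict with "mtx" (3x3 intrinsics, pixels), "rvec" (rotation vector, rad) and "tvec" (3), from world to camera coordinates, as OpenCV has them. Camera axes: x right, y down, z forward; pixel columns grow to the right and rows downward; lengths in mm; the calibration is good to about 2 mm. A picture is of the moment at which its call begins. camera_params takes no time and is no camera call.
- order.finish_job(): hands the job in; it is judged then, once.
The state is a dict: "clock": time; "qpos": joint angles; "qd": joint speeds; "tau": joint torques, N m; "eef_pos": TCP position; "tool_rot": TCP orientation; "force": force on the tool from outside, world axes, zero at the start; "torque": the same for the moment, N m; "width": finger opening in mm; "gripper_force": force on a finger pad.
Only numpy, scipy, OpenCV 4.12 (cv2) and the standard library are available. Lean on these libraries where they do the work, as an engineer would, in place of code of your own. Each camera call takes 0.05 s, during which the arm holds its last target. There are 200 camera calls.

## Working session

There is one attempt and no reset: what is moved stays moved. The work goes in short steps, Python scripts to look and compute and a shell command to move; the robot and the scene stay as the last step left them, time stands still between calls to the robot, and variables do not carry over. Pictures are saved under pics/ and viewed, at most 10 in all, crops included, and the job is handed in when it is done.

```bash
ls; mkdir -p pics; python3 - <<'E'
from cell import *
import cv2
for n in ("side","top"):
    im=get_image(n); cv2.imwrite(f"pics/{n}0.png",im); p=camera_params(n); print(n,p)
print(sensors.read_state())
E
```

```text
pics
side {'mtx': array([[359.74107582,   0.        , 251.00721422],
       [  0.        , 359.74107582, 192.93472022],
       [  0.        ,   0.        ,   1.        ]]), 'rvec': array([ 2.1875716 ,  0.99434448, -0.39472924]), 'tvec': array([-413.31444673, -295.30528999, 1224.090408  ])}
top {'mtx': array([[352.62985574,   0.        , 258.11897773],
       [  0.        , 352.62985574, 192.52635728],
       [  0.        ,   0.        ,   1.        ]]), 'rvec': array([ 2.15632605, -2.14967478,  0.145984  ]), 'tvec': array([  5.40246486, 618.87297252, 826.11238526])}
{'clock': 0.1, 'qpos': array([-1.25482063,  0.6292623 ,  0.03846001,  1.51828693, -0.02698276,
        0.99628709, -0.01998889]), 'qd': array([ 0.00109303, -0.0012253 ,  0.00122765, -0.00300019,  0.00030308,
        0.0011664 ,  0.00097825]), 'tau': array([ 3.36265584e-03, -5.64536405e+01,  1.23077732e+00, -1.93974996e+01,
        1.13298543e-02,  5.42714348e-03,  2.50752157e-05]), 'eef_pos': array([241.92548245, 602.63422285, 200.46969968]), 'tool_rot': array([-3.13986789e+00,  4.16391345e-05,  2.75982472e+00]), 'force': array([-0.45862115, -0.06585063, -0.41041124]), 'torque': array([-0.02662973,  0.02448938, -0.01344755]), 'gripper_force': 0.0, 'width': 85.35900071636088}
```

View pics/top0.png

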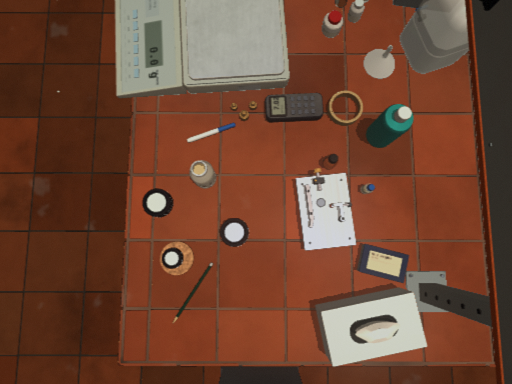

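View pics/side0.png

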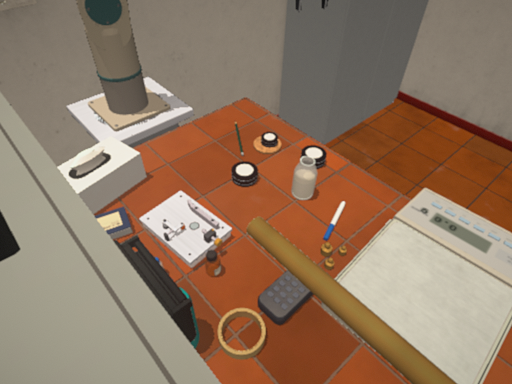

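Top view: three black pucks with white faces, at (157,203), (234,232) and, on the cork pad, (172,258). The reader is at about (326,212), with the dropper at (332,160) and the vial at (369,188). Next I'll measure the sizes and enlarge a crop.

```bash
cat > h.py <<'E'
import numpy as np, cv2
from cell import *
def cast(n,uv,z):
    p=camera_params(n); R=cv2.Rodrigues(p["rvec"])[0]; t=p["tvec"]
    u=cv2.undistortPoints(np.float64(uv).reshape(-1,1,2),p["mtx"],None).reshape(-1,2)
    d=np.c_[u,np.ones(len(u))]@R; c=-R.T@t
    return c+d*((z-c[2])/d[:,2])[:,None]
def proj(n,P):
    p=camera_params(n); return cv2.projectPoints(np.float64(P).reshape(-1,1,3),p["rvec"],p["tvec"],p["mtx"],None)[0].reshape(-1,2)
E
python3 - <<'E'
from h import *
im=cv2.imread("pics/top0.png"); si=cv2.imread("pics/side0.png")
for n in("side","top"):
    print(n,"tcp",proj(n,[[242,603,200]]), "base",proj(n,[[0,0,0]]))
g=im.max(2)
for (u,v,z) in((157,203,22),(234,232,22),(172,258,30)):
    for nm,m in(("black",(g<60)),("white",im.min(2)>150)):
        k=np.zeros_like(g); s=(slice(v-20,v+20),slice(u-20,u+20)); k[s]=m[s]
        c=max(cv2.findContours(k,0,2)[0],key=cv2.contourArea); h=cv2.convexHull(c).reshape(-1,2)
        w=cast("top",h,z); (cc,r)=cv2.minEnclosingCircle(np.float32(w[:,:2])); print(u,v,nm,cc,2*r,cv2.minEnclosingCircle(c))
a=cv2.resize(im[180:290,130:260],None,fx=4,fy=4,interpolation=2); b=cv2.resize(im[140:260,280:390],None,fx=4,fy=4,interpolation=2)
cv2.imwrite("pics/a.png",a); cv2.imwrite("pics/b.png",b)
E
```

```text
side tcp [[309.5123138   22.40557732]] base [[129.54054579 106.14910208]]
top tcp [[-60.94323614 379.9813112 ]] base [[260.4250446  456.69512041]]
157 203 black (594.82373046875, 260.0017395019531) 75.93692016601562 ((157.2532501220703, 202.5779266357422), 14.970481872558594)
157 203 white (597.0458374023438, 263.2520751953125) 46.554595947265625 ((156.0, 202.0), 9.434081077575684)
234 232 black (523.2218017578125, 67.65333557128906) 69.27338409423828 ((233.5734405517578, 231.80238342285156), 14.01416301727295)
234 232 white (522.8576049804688, 66.82943725585938) 46.86262512207031 ((234.0, 232.0), 9.486932754516602)
172 258 black (459.6335754394531, 216.06936645507812) 49.784969329833984 ((171.8913116455078, 257.5543518066406), 10.426526069641113)
172 258 white (459.40264892578125, 217.9016876220703) 31.89448356628418 ((171.1764678955078, 257.941162109375), 6.578073978424072)
```

View pics/a.png

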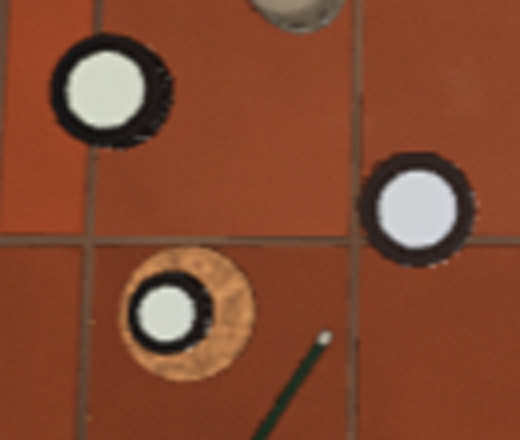

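View pics/b.png

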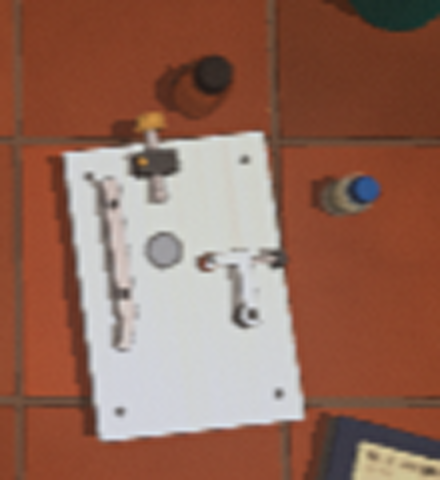

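The 50 mm one on the cork at (172,258) is the one meant: the other two measure about 70 mm and stand on bare bench. In the crops, the fence is the rail on the left, the stop with the brass knob is at the top, the window is at about (321,202) and the roller arm is on the right. Next I'll work out the nest pose.

```bash
python3 - <<'E'
from h import *
im=cv2.imread("pics/top0.png"); si=cv2.imread("pics/side0.png")
def corners(img,roi,thr):
    hsv=cv2.cvtColor(img,cv2.COLOR_BGR2HSV); m=((hsv[...,1]<60)&(hsv[...,2]>thr)).astype(np.uint8)
    k=np.zeros_like(m);x0,x1,y0,y1=roi;k[y0:y1,x0:x1]=m[y0:y1,x0:x1]
    k=cv2.morphologyEx(k,cv2.MORPH_CLOSE,np.ones((5,5)))
    c=max(cv2.findContours(k,0,2)[0],key=cv2.contourArea);print(cv2.contourArea(c))
    h=cv2.convexHull(c).reshape(-1,2); a=cv2.approxPolyN(h,4).reshape(-1,2); return c,np.float64(a)
c,a=corners(im,(290,362,165,255),120)
w=cast("top",a,34)[:,:2]; print(a,w,[np.linalg.norm(w[i]-w[i-1]) for i in range(4)])
# match to model
M=np.float64([[-112,54],[-112,-72],[68,-72],[68,54]])
o=[min(range(4),key=lambda i:np.hypot(*(a[i]-q))) for q in((305,250),(356,244),(346,173),(296,178))]
W=w[o]; mc,wc=M.mean(0),W.mean(0); A=(M-mc);B=(W-wc)
th=np.arctan2((A[:,0]*B[:,1]-A[:,1]*B[:,0]).sum(),(A*B).sum()); R=np.array([[np.cos(th),-np.sin(th)],[np.sin(th),np.cos(th)]])
O=wc-R@mc; print("nest",O,np.degrees(th)); print("resid",W-(M@R.T+O)); print("window",cast("top",[[321,202.5]],34))
P=np.c_[M@R.T+O,[34]*4]; print("side corners pred",proj("side",P))
Q=lambda x,y,z:[*(R@[x,y]+O),z]
print("roller top",proj("top",[Q(-11,-24,44)]),proj("side",[Q(-11,-24,44)]),"front",Q(-72,-3,34))
print("std side pred",proj("side",[[459.4,217.9,30]]), proj("side",[[459.4,217.9,8]]))
# side standard white
g=si.min(2);k=np.zeros_like(g);k[128:150,255:285]=(g[128:150,255:285]>130)
c=max(cv2.findContours(k,0,2)[0],key=cv2.contourArea);m=cv2.moments(k,True);u=[m['m10']/m['m00'],m['m01']/m['m00']];print("side white",u,cast("side",[u],30))
v=si.copy()
for q in proj("side",P): cv2.drawMarker(v,tuple(int(round(t)) for t in q),(0,255,0),0,5)
cv2.imwrite("pics/c.png",cv2.resize(v[120:280,110:310],None,fx=4,fy=3.75,interpolation=2))
E
```

```text
3624.5
[[346. 173.]
 [356. 244.]
 [304. 250.]
 [295. 173.]] [[ 669.83985267 -212.36475419]
 [ 494.15580576 -231.40540596]
 [ 479.36187407 -104.54997492]
 [ 669.41531865  -84.77430264]] [np.float64(127.59115783162412), np.float64(176.71284830564653), np.float64(127.71515492800793), np.float64(191.07953582924034)]
nest [ 599.28747469 -147.31769253] 5.197393913990252
resid [[-3.49437312 -0.86448683]
 [-0.11443903 -2.23796434]
 [-3.69032572  0.49697657]
 [ 7.29913787  2.6054746 ]]
window [[ 595.46690388 -148.26774143   34.        ]]
side corners pred [[182.17991856 189.08855412]
 [139.51374128 216.69827274]
 [189.43535498 262.29352617]
 [232.64660099 228.15669455]]
roller top [[331.57336243 204.11983527]] [[182.83316134 225.84791002]] front [np.float64(527.8552630944569), np.float64(-156.82764243399927), 34]
std side pred [[269.21313561 135.59402448]] [[268.88477309 141.5529392 ]]
side white [269.171875, 136.21875] [[461.54876292 215.70445353  30.        ]]
```

View pics/c.png

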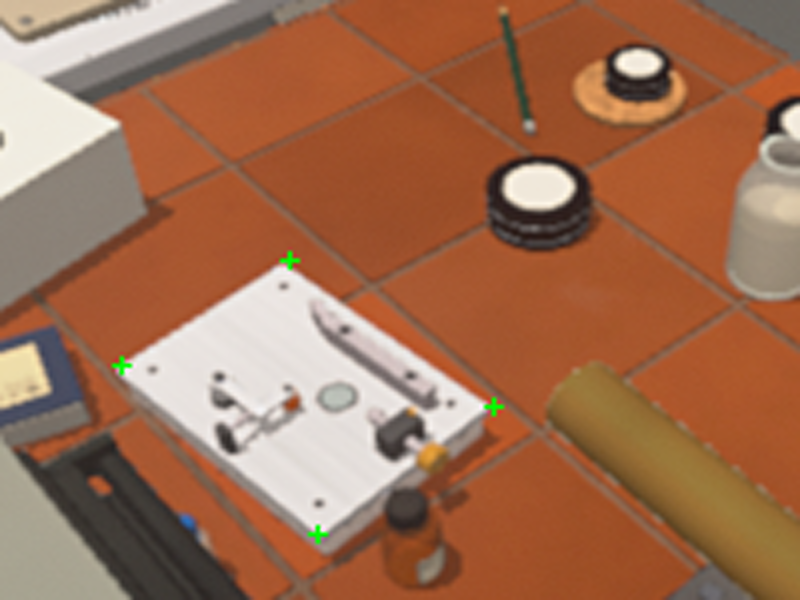

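The green predictions sit near the plate's corners, but the back-left corner in the top view was merged with the stop. I'll refine with straight edge fits.

```bash
python3 - <<'E'
from h import *
from scipy.optimize import least_squares
def edge(n,img,p,q,r=5):
    # subpixel strongest transition of blue channel across the segment p-q
    p,q=np.float64(p),np.float64(q);d=(q-p)/np.linalg.norm(q-p);nn=np.array([-d[1],d[0]])
    t=np.linspace(.12,.88,40);s=np.arange(-r,r+.01,.25);G=cv2.GaussianBlur(img[...,0],(0,0),.7).astype(np.float32)
    X=p+np.multiply.outer(t,q-p); pts=X[:,None]+s[None,:,None]*nn
    v=cv2.remap(G,pts[...,0].astype(np.float32),pts[...,1].astype(np.float32),1)
    i=np.abs(np.gradient(v,axis=1)).argmax(1); e=X+s[i][:,None]*nn
    off=s[i]; ok=abs(off-np.median(off))<1.5; return e[ok]
T=[(304.8,249.8),(355.5,244.2),(345.5,172.8),(295.8,178.3)]
S=[(182,185),(140,215),(189.5,262),(231,227)]
M=np.float64([[-112,54],[-112,-72],[68,-72],[68,54]])
nrm=[(0,-112),(1,-72),(0,68),(1,54)]
E={}
for n,C in(("top",T),("side",S)):
    im=cv2.imread(f"pics/{n}0.png")
    for i in range(4): E[n,i]=cast(n,edge(n,im,C[i],C[(i+1)%4],4 if n=="top" else 3),34)[:,:2]
def res(p,keys):
    c,s=np.cos(p[2]),np.sin(p[2]);R=np.array([[c,-s],[s,c]]);o=[]
    for k in keys:
        ax,v=nrm[k[1]]; o.append((((E[k]-p[:2])@R)[:,ax]-v))
    return o
for ks in([k for k in E if k[0]=="top"],[k for k in E if k[0]=="side"],list(E)):
    f=least_squares(lambda p:np.concatenate(res(p,ks)),[599,-147,.09],loss="soft_l1"); print(f.x[:2],np.degrees(f.x[2]),{k:(round(float(np.median(r)),1),len(r)) for k,r in zip(ks,res(f.x,ks))})
# window in both
st=sensors.read_state(); print(st["eef_pos"],st["tool_rot"])
E
```

```text
[ 596.42895871 -146.59888451] 6.4708565494184 {('top', 0): (0.5, 40), ('top', 1): (-0.6, 38), ('top', 2): (-0.6, 37), ('top', 3): (0.8, 40)}
[ 598.70617622 -149.13727761] 6.135213546829517 {('side', 0): (-0.1, 40), ('side', 1): (-0.3, 34), ('side', 2): (0.1, 33), ('side', 3): (0.4, 36)}
[ 597.55196201 -147.79017669] 6.179140750966131 {('top', 0): (-0.5, 40), ('top', 1): (0.6, 38), ('top', 2): (-1.4, 37), ('top', 3): (1.7, 40), ('side', 0): (0.9, 40), ('side', 1): (-1.8, 34), ('side', 2): (1.2, 33), ('side', 3): (-1.1, 36)}
[241.92548245 602.63422285 200.46969968] [-3.13986789e+00  4.16391345e-05  2.75982472e+00]
```

Nest is at (597.5, −147.8) with yaw 6.2°, and the standard is at (460.5, 216.8). Next I'll approach above the standard and turn so the fingers close along nest x.

```bash
python3 -m inch '[[[-4,-3,0,7],[-8,-6,1,14],[-12,-9.5,2,21],[-15.5,-12.5,3,28],[-19,-15.5,4,35],[-22.5,-18,5,42],[-26,-21,6,49],[-29.5,-24,7,56]]]' 8.2
python3 - <<'E'
from h import *
s=sensors.read_state(); y=s["tool_rot"][2]; d=np.array([460.5,216.8])-s["eef_pos"][:2]
print(s["eef_pos"],np.degrees(y),"tool shift mm",d@[np.cos(y),np.sin(y)],d@[np.sin(y),-np.cos(y)],"turn",np.degrees(y)-96.2)
E
```

```text
clock: 0.77
eef_pos: [401.9, 315.6, 142.5]
tool_rot: [3.142, 0.0, 1.777]
force: [1.6, -0.5, 0.0]
width: 81.8
gripper_force: 0.0
[401.9105551  315.59428667 142.49600549] 101.80148055168864 tool shift mm -108.68877546974926 37.145446811502254 turn 5.601480551688638
```

```bash
python3 -m inch '[[[0,0,0,0],[0,0,0,0],[0,0,0,0]]]'
cat >> h.py <<'E'
def to(P,yaw=96.2):
    s=sensors.read_state(); y=s["tool_rot"][2]; d=np.array(P)-s["eef_pos"]
    print("clock",round(s["clock"],2),"tcp",s["eef_pos"].round(1),"yaw",np.degrees(y).round(2),"| shift cm",np.round([d[:2]@[np.cos(y),np.sin(y)]/10,d[:2]@[np.sin(y),-np.cos(y)]/10,-d[2]/10],2),"turn",np.round(np.degrees(y)-yaw,1),"F",s["force"].round(1),"w",round(s["width"],1),round(s["gripper_force"],1))
def nest(x,y,z,O=(597.5,-147.8),a=6.2):
    a=np.radians(a); return [O[0]+x*np.cos(a)-y*np.sin(a),O[1]+x*np.sin(a)+y*np.cos(a),z]
E
python3 -c "
from h import *
to([460.5,216.8,60])"
```

```text
clock: 1.02
eef_pos: [401.2, 317.9, 142.7]
tool_rot: [-3.141, -0.001, 1.783]
force: [0.2, 0.4, -0.2]
width: 81.8
gripper_force: 0.0
clock 1.02 tcp [401.2 317.9 142.7] yaw 102.17 | shift cm [-11.13   3.67   8.27] turn 6.0 F [ 0.2  0.4 -0.2] w 81.8 0.0
```

```bash
python3 -m inch '[[[-3,1,1,6],[-6,2,3,6],[-9,3,5,6],[-11.1,3.7,7,6],[-11.1,3.7,8.3,6],[-11.1,3.7,8.3,6],[-11.1,3.7,8.3,6],[-11.1,3.7,8.3,6]]]'
python3 - <<'E'
from h import *
to([460.5,216.8,10])
cv2.imwrite("pics/d.png",np.hstack([cv2.resize(get_image("top")[200:310,120:240],(400,367),interpolation=2),cv2.resize(get_image("side")[85:175,220:320],(400,367),interpolation=2)]))
E
```

```text
clock: 1.68
eef_pos: [460.7, 218.9, 60.5]
tool_rot: [3.141, -0.002, 1.681]
force: [-0.4, -0.1, -0.2]
width: 82.3
gripper_force: 0.0
clock 1.68 tcp [460.7 218.9  60.5] yaw 96.32 | shift cm [-0.21 -0.04  5.05] turn 0.1 F [-0.4 -0.1 -0.2] w 82.3 0.0
```

View pics/d.png

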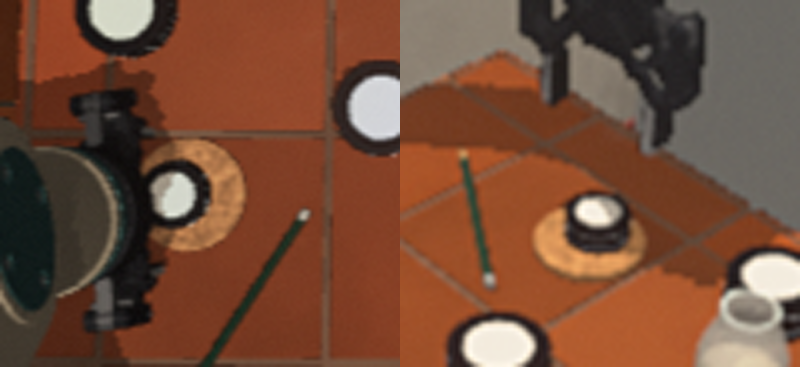

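```bash
python3 - <<'E'
from h import *
s=sensors.read_state(); e=s["eef_pos"]; y=s["tool_rot"][2]; d=np.array([np.sin(y),-np.cos(y),0])
P=np.array([e,e+[0,0,13]]+[e+k*41*d+[0,0,z] for z in(10,60) for k in(1,-1)])
print(((proj("top",P)-[120,200])*400/120).round(0)); print(((proj("side",P)-[220,85])*[4,367/90]+[400,0]).round(0))
E
```

```text
[[159. 193.]
 [155. 194.]
 [152. 134.]
 [160. 253.]
 [132. 134.]
 [141. 261.]]
[[601. 172.]
 [602. 156.]
 [646. 183.]
 [559. 137.]
 [651. 122.]
 [561.  76.]]
```

```bash
python3 -m inch '[[[-0.2,0,2,0],[-0.2,0,3.5,0],[-0.2,0,4.5,0],[-0.2,0,4.9,0],[-0.2,0,4.9,0],[-0.2,0,4.9,0]]]' 6.6
python3 - <<'E'
from h import *
to([460.5,216.8,10])
cv2.imwrite("pics/e.png",cv2.resize(get_image("side")[85:175,220:320],(800,600),interpolation=2))
s=sensors.read_state(); e=s["eef_pos"]; y=s["tool_rot"][2]; d=np.array([np.sin(y),-np.cos(y),0])
P=np.array([e+k*33*d+[0,0,z] for z in(0,10) for k in(1,-1)]); print(((proj("side",P)-[220,85])*[8,600/90]).round(0))
E
```

```text
clock: 2.28
eef_pos: [461.4, 215.0, 11.3]
tool_rot: [3.141, -0.0, 1.678]
force: [-0.2, 0.7, 0.3]
width: 65.9
gripper_force: 0.0
clock 2.28 tcp [461.4 215.   11.3] yaw 96.15 | shift cm [ 0.19 -0.07  0.13] turn -0.0 F [-0.2  0.7  0.3] w 65.9 0.0
[[458. 407.]
 [324. 345.]
 [460. 389.]
 [324. 327.]]
```

View pics/e.png

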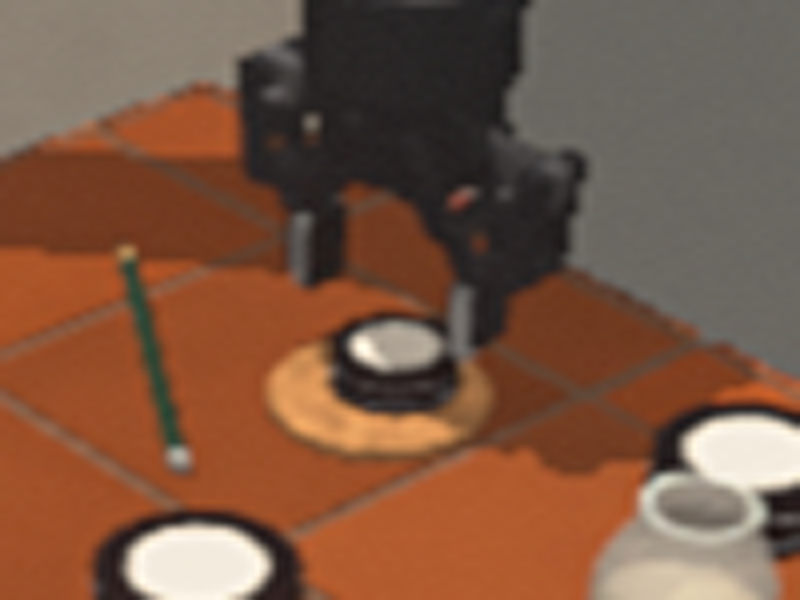

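In the side crop the fingertips, at (315,285) and (475,355), sit higher than predicted. I'll check the top view.

```bash
python3 - <<'E'
from h import *
to([460.5,216.8,10])
v=cv2.resize(get_image("top")[210:300,120:240],(800,600),interpolation=2)
s=sensors.read_state(); e=s["eef_pos"]; y=s["tool_rot"][2]; d=np.array([np.sin(y),-np.cos(y),0])
for z,c in((10,(0,255,0)),(30,(255,255,0)),(100,(255,0,255))):
    for k in(-1,1):
        q=((proj("top",[e+k*33*d+[0,0,z]])[0]-[120,210])*[800/120,600/90]).round(); cv2.drawMarker(v,tuple(int(t) for t in q),c,0,16,2); print(z,k,q)
cv2.imwrite("pics/f.png",v)
E
```

```text
clock 2.33 tcp [461.6 215.   11.5] yaw 96.14 | shift cm [ 0.19 -0.09  0.15] turn -0.1 F [-0.   0.1  0.7] w 66.3 0.0
10 -1 [362. 403.]
10 1 [349. 222.]
30 -1 [349. 407.]
30 1 [336. 222.]
100 -1 [298. 426.]
100 1 [284. 224.]
```

View pics/f.png

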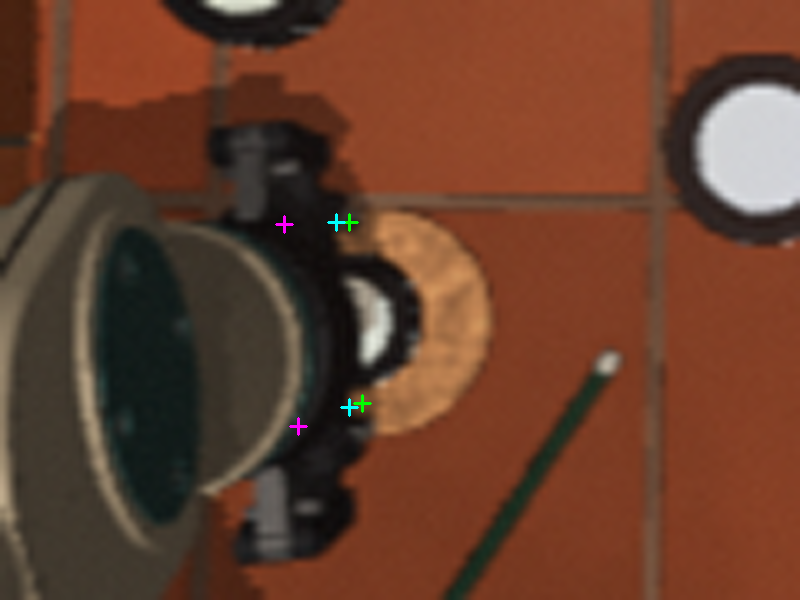

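```bash
python3 -m inch '[[[0.2,0,0,0],[0.2,0,0,0],[0.2,0,0,0],[0.2,0,0,0],[0.2,0,0,0],[0.2,0,0,0]]]' 4.4
python3 -c "
from h import *
to([460.5,216.8,10])"
```

```text
clock: 2.88
eef_pos: [460.9, 216.5, 10.9]
tool_rot: [-3.142, -0.0, 1.678]
force: [-0.2, -0.1, -0.2]
width: 44.1
gripper_force: 0.0
clock 2.88 tcp [460.9 216.5  10.9] yaw 96.12 | shift cm [ 0.03 -0.04  0.09] turn -0.1 F [-0.2 -0.1 -0.2] w 44.1 0.0
```

The fingers closed above the puck, so they end well above the reported TCP (about 30 mm). I'll reopen and go lower in stages, watching the force.

```bash
python3 -m inch '[[[0,0,0,0],[0,0,0,0],[0,0,0,0],[0,0,0.8,0],[0,0,1.4,0],[0,0,1.8,0],[0,0,1.8,0]]]' 6.6
python3 -m inch '[[[0,0,0.2,0],[0,0,0.4,0],[0,0,0.4,0]]]'
python3 - <<'E'
from h import *
to([460.5,216.8,10])
cv2.imwrite("pics/g.png",cv2.resize(get_image("side")[85:175,220:320],(800,600),interpolation=2))
E
```

```text
clock: 3.47
eef_pos: [460.1, 216.2, -8.3]
tool_rot: [-3.139, 0.001, 1.678]
force: [-0.4, -0.2, 0.7]
width: 66.2
gripper_force: 0.0
clock: 3.72
eef_pos: [460.8, 216.5, -11.4]
tool_rot: [-3.141, 0.0, 1.678]
force: [0.1, -0.3, -0.8]
width: 65.9
gripper_force: 0.0
clock 3.72 tcp [460.8 216.5 -11.4] yaw 96.12 | shift cm [ 0.03 -0.03 -2.14] turn -0.1 F [ 0.1 -0.3 -0.8] w 65.9 0.0
```

View pics/g.png

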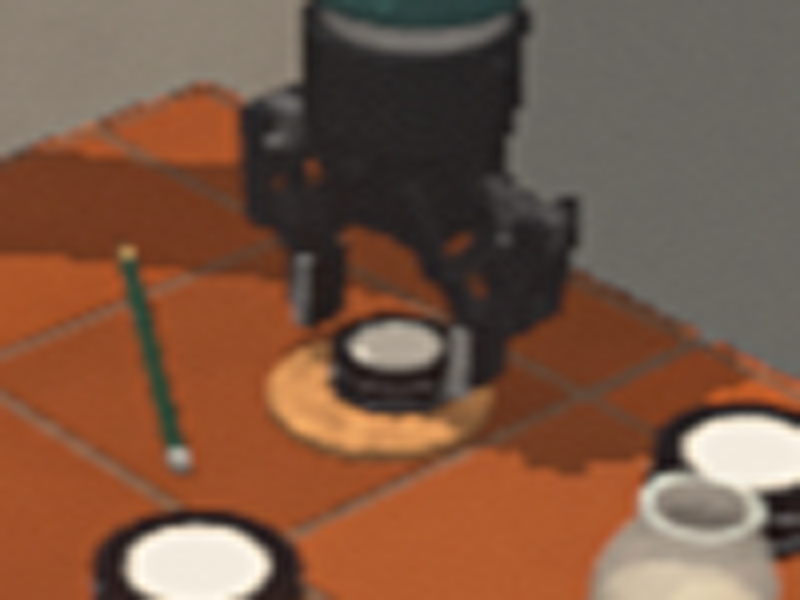

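The fingers now straddle the puck at (395,365), with the tips at about mid-height. I'll go 4 mm lower and grip.

```bash
python3 -m inch '[[[0,0,0.2,0],[0,0,0.4,0],[0,0,0.4,0]]]'
python3 -m inch '[[[0,0,0,0],[0,0,0,0],[0,0,0,0],[0,0,0,0],[0,0,0,0],[0,0,0,0]]]' 4.4
python3 -c "
from h import *
to([460.5,216.8,10])"
```

```text
clock: 4.02
eef_pos: [460.8, 216.6, -15.4]
tool_rot: [-3.141, 0.0, 1.678]
force: [-0.2, -0.5, -0.0]
width: 65.9
gripper_force: 0.0
clock: 4.52
eef_pos: [461.0, 216.6, -14.8]
tool_rot: [3.141, -0.0, 1.678]
force: [-0.9, -1.3, 5.7]
width: 47.8
gripper_force: 61.4
clock 4.52 tcp [461.  216.6 -14.8] yaw 96.12 | shift cm [ 0.03 -0.05 -2.48] turn -0.1 F [-0.9 -1.3  5.7] w 47.8 61.4
```

```bash
python3 -m inch '[[[0,0,-1.5,0],[0,0,-4,0],[0,0,-7,0],[0,0,-9,0],[0,0,-9,0],[0,0,-9,0]]]'
python3 -c "
from h import *
P=nest(-72,-3,0);print(P); P[2]=34-22.8+30; to(P)"
```

```text
clock: 5.02
eef_pos: [461.3, 217.0, 75.3]
tool_rot: [3.14, -0.001, 1.678]
force: [-0.4, 0.0, -2.9]
width: 47.7
gripper_force: 63.0
[np.float64(526.2451286611114), np.float64(-158.5584065027506), 0]
clock 5.02 tcp [461.3 217.   75.3] yaw 96.15 | shift cm [-38.04   2.44   3.41] turn -0.1 F [-0.4  0.  -2.9] w 47.7 63.0
```

```bash
python3 -m inch '[[[-3,0.2,0,0],[-7,0.5,0,0],[-11,0.7,0,0],[-15,1,0,0],[-19,1.2,0,0],[-23,1.5,0,0],[-27,1.7,0,0],[-30.5,2,0,0]]]'
python3 -m inch '[[[-3.5,0.2,0,0],[-6,0.3,0,0],[-7.5,0.4,0,0],[-7.5,0.4,0,0],[-7.5,0.4,0,0],[-7.5,0.4,0,0]]]'
python3 -c "
from h import *
P=nest(-72,-3,0); P[2]=34-22.8; to(P)"
```

```text
clock: 5.68
eef_pos: [511.7, -87.4, 72.9]
tool_rot: [-3.138, -0.0, 1.676]
force: [0.3, 0.3, -3.3]
width: 47.6
gripper_force: 63.0
clock: 6.18
eef_pos: [524.1, -156.9, 73.4]
tool_rot: [-3.139, -0.002, 1.679]
force: [0.4, -0.1, -2.9]
width: 47.6
gripper_force: 63.0
clock 6.18 tcp [ 524.1 -156.9   73.4] yaw 96.18 | shift cm [-0.18  0.2   6.22] turn -0.0 F [ 0.4 -0.1 -2.9] w 47.6 63.0
```

```bash
python3 -m inch '[[[-0.2,0.2,2,0],[-0.2,0.2,3.5,0],[-0.2,0.2,4.8,0],[-0.2,0.2,5.5,0],[-0.2,0.2,5.7,0],[-0.2,0.2,5.7,0],[-0.2,0.2,5.7,0]]]'
python3 - <<'E'
from h import *
P=nest(-72,-3,0); P[2]=34-22.8; to(P)
si=get_image("side"); q=proj("side",[nest(-72,-3,56+5)])[0]; print("pred white",q)
g=si.min(2); x,y=q.round().astype(int); k=np.zeros_like(g); s=(slice(y-14,y+14),slice(x-16,x+16)); k[s]=g[s]>110
n,l,st,c=cv2.connectedComponentsWithStats(k)
for i in range(1,n): print(st[i],c[i].round(1))
E
```

```text
clock: 6.77
eef_pos: [527.9, -159.9, 18.2]
tool_rot: [3.141, -0.0, 1.679]
force: [-0.1, 0.9, -3.2]
width: 47.4
gripper_force: 63.0
clock 6.77 tcp [ 527.9 -159.9   18.2] yaw 96.17 | shift cm [ 0.16 -0.15  0.7 ] turn -0.0 F [-0.1  0.9 -3.2] w 47.4 63.0
pred white [171.26302703 201.83166789]
[158 191   1   1   1] [158. 191.]
[175 194   2   2   4] [175.5 194.5]
[164 198   9  10  66] [168.  203.1]
[177 203  10  13  63] [183.6 210.5]
[155 204  11  12  86] [158.8 210.6]
```

```bash
python3 -m inch '[[[0,0,0.2,0],[0,0,0.4,0],[0,0,0.5,0],[0,0,0.5,0],[0,0,0.5,0]]]'
python3 -c "
from h import *
P=nest(-72,-3,0); P[2]=34-22.8; to(P)"
```

```text
clock: 7.23
eef_pos: [527.5, -160.5, 12.9]
tool_rot: [-3.142, -0.0, 1.678]
force: [0.2, 0.7, -2.8]
width: 47.2
gripper_force: 63.0
clock 7.23 tcp [ 527.5 -160.5   12.9] yaw 96.12 | shift cm [ 0.21 -0.11  0.17] turn -0.1 F [ 0.2  0.7 -2.8] w 47.2 63.0
```

```bash
python3 -m inch '[[[0,0,0.1,0],[0,0,0.1,0],[0,0,0.1,0]]]'
```

```text
clock: 7.48
eef_pos: [527.5, -160.5, 11.8]
tool_rot: [-3.141, -0.0, 1.678]
force: [-0.8, 0.3, -3.4]
width: 47.6
gripper_force: 63.0
```

```bash
python3 -m inch '[[[0.15,0,0.05,0],[0.2,0,0.1,0],[0.2,0,0.1,0]]]'; python3 -m inch '[[[0,0,0.05,0],[0,0,0.1,0],[0,0,0.1,0]]]'
```

```text
clock: 7.73
eef_pos: [527.4, -158.7, 11.2]
tool_rot: [3.141, 0.0, 1.678]
force: [-0.8, -0.3, 1.8]
width: 47.5
gripper_force: 63.4
clock: 7.98
eef_pos: [527.5, -158.7, 11.2]
tool_rot: [3.141, 0.0, 1.677]
force: [-2.8, -0.5, 10.9]
width: 47.9
gripper_force: 64.4
```

```bash
python3 -m inch '[[[0,0,-0.1,0],[0,0,-0.1,0],[0,0,-0.1,0]]]'; python3 -m inch '[[[0,0,0,0],[0,0,0,0],[0,0,0,0],[0,0,0,0],[0,0,-1,0],[0,0,-3,0],[0,0,-5,0],[0,0,-5,0]]]' 6.6
python3 -m inch '[[[0,-2,0,0],[0,-4,0,0],[0,-6,0,0],[0,-7.5,0,0],[0,-7.5,0,0],[0,-7.5,0,0],[0,-7.5,0,0]]]' 0
python3 - <<'E'
from h import *
to(nest(-72,-3,0))
for n in("top","side"):
    im=get_image(n); q=proj(n,[nest(-72,-3,56)])[0]; print(n,"pred",q)
    x,y=q.round().astype(int); r=24; c=im[y-r:y+r,x-r:x+r]; cv2.imwrite(f"pics/h_{n}.png",cv2.resize(c,(400,400),interpolation=2))
cv2.imwrite("pics/h.png",np.hstack([cv2.imread("pics/h_top.png"),cv2.imread("pics/h_side.png")]))
E
```

```text
clock: 8.23
eef_pos: [527.6, -158.4, 11.2]
tool_rot: [3.141, -0.0, 1.678]
force: [-0.9, 1.1, 4.9]
width: 47.4
gripper_force: 63.6
clock: 8.9
eef_pos: [529.9, -159.4, 64.6]
tool_rot: [3.136, 0.002, 1.677]
force: [0.7, 0.1, -0.7]
width: 66.0
gripper_force: 0.0
clock: 9.48
eef_pos: [454.4, -166.5, 61.1]
tool_rot: [3.14, 0.001, 1.678]
force: [0.8, 0.3, 0.2]
width: 0.4
gripper_force: 0.0
clock 9.48 tcp [ 454.4 -166.5   61.1] yaw 96.15 | shift cm [0.02 7.23 6.11] turn -0.1 F [0.8 0.3 0.2] w 0.4 0.0
top pred [327.56555392 230.41749192]
side pred [171.58521617 203.29955366]
```

View pics/h.png

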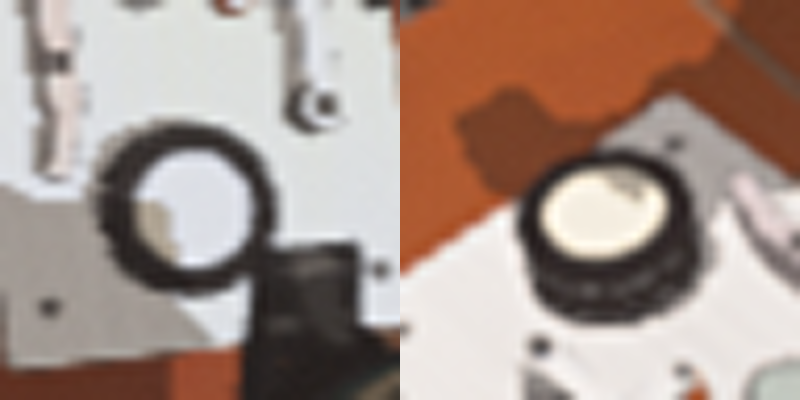

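The puck lies flat on the open front end, at about (195,208) in the top half of the picture, and is released. I'll lower the shut fingers behind it, feeling for the plate.

```bash
python3 -m inch '[[[0,1.5,0,0],[0,2.2,0.5,0],[0,2.2,1.5,0],[0,2.2,2.5,0],[0,2.2,3.3,0],[0,2.2,3.3,0],[0,2.2,3.3,0],[0,2.2,3.3,0]]]'; python3 -m inch '[[[0,0,0.2,0],[0,0,0.4,0],[0,0,0.5,0],[0,0,0.5,0],[0,0,0.5,0]]]'
python3 - <<'E'
from h import *
to(nest(-122,-2,20))
im=get_image("side"); q=proj("side",[nest(-72,-3,56)])[0].astype(int)
E
```

```text
clock: 10.25
eef_pos: [474.1, -164.3, 27.7]
tool_rot: [-3.141, -0.0, 1.677]
force: [0.3, -0.6, 0.6]
width: -0.2
gripper_force: 0.0
clock: 10.67
eef_pos: [474.6, -164.2, 22.9]
tool_rot: [3.142, 0.0, 1.678]
force: [0.3, -0.8, -0.1]
width: -0.2
gripper_force: 0.0
clock 10.67 tcp [ 474.6 -164.2   22.9] yaw 96.12 | shift cm [0.1  0.19 0.29] turn -0.1 F [ 0.3 -0.8 -0.1] w -0.2 0.0
```

```bash
python3 -m inch '[[[0.1,0,0.1,0],[0.1,0,0.2,0],[0.1,0,0.2,0],[0.1,0,0.2,0]]]';  python3 -m inch '[[[0,0.2,0,0],[0,0.5,0,0],[0,0.5,0,0],[0,0.5,0,0]]]'; python3 -c "
from h import *
to(nest(-111.5,-2,20))"
```

```text
clock: 11.05
eef_pos: [474.5, -163.1, 20.8]
tool_rot: [-3.141, -0.0, 1.678]
force: [0.3, 0.2, -1.3]
width: 0.1
gripper_force: 0.0
clock: 11.38
eef_pos: [479.9, -162.5, 20.9]
tool_rot: [3.141, 0.0, 1.678]
force: [0.6, 0.2, 0.1]
width: 0.2
gripper_force: 0.0
clock 11.38 tcp [ 479.9 -162.5   20.9] yaw 96.14 | shift cm [-0.    0.7   0.09] turn -0.1 F [0.6 0.2 0.1] w 0.2 0.0
```

```bash
python3 -m inch '[[[0,0.3,0,0],[0,0.6,0,0],[0,0.9,0,0],[0,1.2,0,0],[0,1.5,0,0],[0,1.8,0,0],[0,2,0,0],[0,2.2,0,0]]]';  python3 -m inch '[[[0,0.2,0,0],[0,0.4,0,0],[0,0.6,0,0],[0,0.8,0,0],[0,1,0,0],[0,1.2,0,0],[0,1.4,0,0],[0,1.5,0,0]]]'; cat >> h.py <<'E'
def puck(n="side",h=56):
    im=get_image(n); s=sensors.read_state(); e=s["eef_pos"]; y=s["tool_rot"][2]
    p=[e[0]+39.5*np.sin(y),e[1]-39.5*np.cos(y),h]; q=proj(n,[p])[0]
    g=cv2.cvtColor(im,cv2.COLOR_BGR2GRAY); m=np.zeros_like(g); cv2.circle(m,tuple(int(round(t)) for t in q),14,1,-1)
    k=((g<75)&(m>0)).astype(np.uint8); c=max(cv2.findContours(k,0,2)[0],key=cv2.contourArea)
    print(n,"pred",q.round(1),"dark",cv2.boundingRect(c))
def nx():
    e=sensors.read_state(); d=e["eef_pos"][:2]-[597.5,-147.8]; a=np.radians(6.2); f=e["force"]
    print("tcp nest x %.1f y %.1f"%(d@[np.cos(a),np.sin(a)],d@[-np.sin(a),np.cos(a)]),"z %.1f"%e["eef_pos"][2],"F along x %.1f y %.1f z %.1f"%(f[:2]@[np.cos(a),np.sin(a)],f[:2]@[-np.sin(a),np.cos(a)],f[2]),"t",round(e["clock"],2))
E
python3 -c "
from h import *
nx();puck()"
```

```text
clock: 12.05
eef_pos: [501.1, -160.2, 20.8]
tool_rot: [-3.141, -0.0, 1.678]
force: [-0.6, -0.4, 0.3]
width: 0.3
gripper_force: 0.5
clock: 12.72
eef_pos: [516.7, -158.6, 20.9]
tool_rot: [3.141, 0.0, 1.678]
force: [0.1, -0.0, -1.1]
width: 0.1
gripper_force: 0.4
tcp nest x -81.5 y -2.0 z 20.9 F along x 0.1 y -0.0 z -1.1 t 12.72
side pred [180.3 209.7] dark (168, 198, 21, 24)
```

```bash
cat >> h.py <<'E'
def white(n,c0):
    im=get_image(n).min(2); b=(im<75).astype(np.uint8)  # white face = light hole inside the black ring
    cs,hh=cv2.findContours(b,cv2.RETR_CCOMP,cv2.CHAIN_APPROX_NONE); o=[]
    for c,h in zip(cs,hh[0]):
        if h[3]>=0 and cv2.contourArea(c)>25:
            m=cv2.moments(c); u=[m['m10']/m['m00'],m['m01']/m['m00']]
            if np.hypot(*(np.array(u)-c0))<25:
                w=cast(n,[u],56)[0]; d=w[:2]-[597.5,-147.8]; a=np.radians(6.2); o.append((np.round(u,1).tolist(),cv2.contourArea(c),"nest %.1f %.1f"%(d@[np.cos(a),np.sin(a)],d@[-np.sin(a),np.cos(a)])))
    print(n,o)
E
python3 -c "
from h import *
white('side',[178,208]);white('top',[327,222])"
```

```text
side [([177.7, 208.6], 165.5, 'nest -48.6 -4.0'), ([179.7, 186.4], 26.0, 'nest -101.7 45.8')]
top [([321.8, 221.2], 75.5, 'nest -48.9 7.8'), ([319.6, 202.8], 2682.5, 'nest -4.4 7.4')]
```

```bash
python3 -m inch '[[[0,0.2,0,0],[0,0.4,0,0],[0,0.6,0,0],[0,0.8,0,0],[0,1,0,0],[0,1.2,0,0],[0,1.3,0,0],[0,1.4,0,0]]]'; python3 -m inch '[[[0,0.1,0,0],[0,0.2,0,0],[0,0.3,0,0],[0,0.4,0,0],[0,0.5,0,0],[0,0.6,0,0],[0,0.7,0,0]]]'
python3 -c "
from h import *
nx();white('side',[182,212])"
```

```text
clock: 13.53
eef_pos: [530.3, -157.1, 20.8]
tool_rot: [-3.141, -0.0, 1.678]
force: [-2.1, -0.0, 0.1]
width: 0.1
gripper_force: 0.5
clock: 14.12
eef_pos: [536.8, -156.3, 20.8]
tool_rot: [-3.141, -0.0, 1.678]
force: [-2.2, 0.7, 0.0]
width: 0.4
gripper_force: 0.9
tcp nest x -61.3 y -1.8 z 20.8 F along x -2.1 y 1.0 z 0.0 t 14.12
side [([183.7, 212.9], 168.0, 'nest -28.5 -3.1'), ([185.2, 190.1], 37.0, 'nest -82.3 46.8')]
```

Now the roller: 0.8 mm rows.

```bash
for i in 1; do python3 -m inch '[[[0,0.1,0,0],[0,0.2,0,0],[0,0.3,0,0],[0,0.35,0,0],[0,0.4,0,0],[0,0.45,0,0],[0,0.5,0,0]]]'; done; python3 -c "
from h import *
nx()"; python3 -m inch '[[[0,0.1,0,0],[0,0.2,0,0],[0,0.3,0,0],[0,0.35,0,0],[0,0.4,0,0],[0,0.45,0,0],[0,0.5,0,0]]]'; python3 -c "
from h import *
nx();white('side',[186,216])"
```

```text
clock: 14.75
eef_pos: [542.0, -156.0, 20.8]
tool_rot: [-3.141, 0.0, 1.678]
force: [-2.1, -1.0, 0.1]
width: -0.2
gripper_force: 1.1
tcp nest x -56.0 y -2.1 z 20.8 F along x -2.2 y -0.8 z 0.1 t 14.75
clock: 15.33
eef_pos: [547.1, -155.4, 20.8]
tool_rot: [-3.141, -0.0, 1.678]
force: [-2.1, -0.3, -1.3]
width: -0.1
gripper_force: 1.1
tcp nest x -50.9 y -2.1 z 20.8 F along x -2.1 y -0.1 z -1.3 t 15.33
side [([187.0, 215.0], 172.0, 'nest -18.2 -2.2')]
```

```bash
python3 -m inch '[[[0,0.05,0,0],[0,0.1,0,0],[0,0.15,0,0],[0,0.2,0,0],[0,0.25,0,0],[0,0.3,0,0],[0,0.35,0,0],[0,0.4,0,0]]]'; python3 -m inch '[[[0,0.05,0,0],[0,0.1,0,0],[0,0.15,0,0],[0,0.2,0,0],[0,0.25,0,0],[0,0.3,0,0],[0,0.3,0,0]]]'; python3 -c "
from h import *
nx();white('side',[189,218])"
```

```text
clock: 16.05
eef_pos: [551.2, -154.9, 20.9]
tool_rot: [3.142, 0.0, 1.678]
force: [-2.3, -0.1, -0.6]
width: -0.1
gripper_force: 1.0
clock: 16.63
eef_pos: [554.3, -154.5, 20.9]
tool_rot: [3.141, 0.0, 1.678]
force: [-1.2, -0.1, -0.3]
width: 0.0
gripper_force: 0.8
tcp nest x -43.7 y -2.0 z 20.9 F along x -1.2 y 0.1 z -0.3 t 16.63
side [([189.1, 216.6], 171.5, 'nest -11.3 -1.9')]
```

```bash
python3 -m inch '[[[0,0.02,0,0],[0,0.05,0,0],[0,0.05,0,0]]]'; python3 - <<'E'
from h import *
nx()
# rough nose of the screw from the first top picture
im=cv2.imread("pics/top0.png"); 
p=[proj("top",[nest(x,0,47)])[0] for x in np.arange(10,42,1.5)]; p=np.float32(p)
g=cv2.remap(im,p[None,:,0],p[None,:,1],1)[0]
for x,v in zip(np.arange(10,42,1.5),g): print(x,v.tolist(),end=" ")
p2=np.float32([proj("top",[nest(x,-10,34)])[0] for x in np.arange(10,42,1.5)]); print(); print(cv2.remap(im,p2[None,:,0],p2[None,:,1],1)[0][:,1])
print(cast("top",[[319.6,189.6]],44))
E
```

```text
clock: 16.93
eef_pos: [554.6, -154.6, 20.9]
tool_rot: [-3.142, 0.0, 1.678]
force: [-1.4, 0.3, -0.9]
width: -0.2
gripper_force: 0.9
tcp nest x -43.4 y -2.1 z 20.9 F along x -1.4 y 0.4 z -0.9 t 16.93
10.0 [199, 204, 202] 11.5 [206, 211, 209] 13.0 [208, 213, 211] 14.5 [207, 212, 210] 16.0 [206, 211, 209] 17.5 [206, 211, 209] 19.0 [206, 211, 209] 20.5 [206, 210, 209] 22.0 [206, 211, 209] 23.5 [205, 210, 208] 25.0 [202, 208, 206] 26.5 [172, 177, 179] 28.0 [148, 154, 160] 29.5 [147, 152, 164] 31.0 [155, 161, 174] 32.5 [167, 174, 188] 34.0 [157, 162, 175] 35.5 [151, 156, 168] 37.0 [156, 162, 173] 38.5 [159, 164, 175] 40.0 [158, 164, 175] 41.5 [153, 159, 170] 
[211 211 210 209 209 209 209 209 210 210 211 211 210 210 209 210 210 211
 210 209 210 210]
[[ 626.24613328 -143.68157832   44.        ]]
```

The top view puts the screw's nose at roughly x = 26–29 mm, so contact should come at TCP x ≈ −31 to −27. I'll advance moderately, then in small felt steps.

```bash
python3 -m inch '[[[0,0.05,0,0],[0,0.1,0,0],[0,0.15,0,0],[0,0.2,0,0],[0,0.25,0,0],[0,0.25,0,0]]]'; python3 -c "
from h import *
nx()";python3 -m inch '[[[0,0.05,0,0],[0,0.1,0,0],[0,0.15,0,0],[0,0.2,0,0],[0,0.25,0,0],[0,0.25,0,0]]]'; python3 -c "
from h import *
nx();white('side',[191,218])"
```

```text
clock: 17.43
eef_pos: [557.3, -154.3, 20.9]
tool_rot: [3.141, 0.0, 1.678]
force: [-1.1, -0.1, -0.4]
width: 0.0
gripper_force: 0.7
tcp nest x -40.6 y -2.1 z 20.9 F along x -1.1 y 0.0 z -0.4 t 17.43
clock: 17.93
eef_pos: [559.8, -154.0, 20.9]
tool_rot: [3.141, 0.0, 1.678]
force: [-0.7, -0.9, -0.2]
width: -0.2
gripper_force: 0.6
tcp nest x -38.1 y -2.1 z 20.9 F along x -0.8 y -0.9 z -0.2 t 17.93
side [([190.7, 217.9], 174.0, 'nest -5.7 -2.2'), ([191.1, 193.8], 53.0, 'nest -62.3 48.3')]
```

```bash
python3 -m inch '[[[0,0.03,0,0],[0,0.06,0,0],[0,0.08,0,0],[0,0.08,0,0]]]'; python3 -c "
from h import *
nx()"
```

```text
clock: 18.32
eef_pos: [560.4, -153.9, 20.9]
tool_rot: [3.142, 0.0, 1.678]
force: [-1.6, -0.5, -0.5]
width: 0.1
gripper_force: 0.7
tcp nest x -37.5 y -2.1 z 20.9 F along x -1.6 y -0.3 z -0.5 t 18.32
```

```bash
python3 -m inch '[[[0,0.03,0,0],[0,0.06,0,0],[0,0.1,0,0],[0,0.1,0,0]]]' | grep -v rot; python3 -c "
from h import *
nx()"
```

```text
clock: 18.65
eef_pos: [561.6, -153.8, 20.9]
force: [-1.5, -0.5, 0.2]
width: 0.1
gripper_force: 0.6
tcp nest x -36.4 y -2.1 z 20.9 F along x -1.6 y -0.3 z 0.2 t 18.65
```

```bash
python3 -m inch '[[[0,0.03,0,0],[0,0.06,0,0],[0,0.08,0,0],[0,0.08,0,0]]]' | grep -v rot; python3 -c "
from h import *
nx()"
```

```text
clock: 18.98
eef_pos: [562.2, -153.7, 20.9]
force: [-1.4, -0.5, -0.5]
width: 0.4
gripper_force: 0.6
tcp nest x -35.7 y -2.1 z 20.9 F along x -1.4 y -0.3 z -0.5 t 18.98
```

```bash
python3 -m inch '[[[0,0.03,0,0],[0,0.06,0,0],[0,0.09,0,0],[0,0.12,0,0],[0,0.12,0,0]]]' | grep -v rot; python3 -c "
from h import *
nx()"
```

```text
clock: 19.4
eef_pos: [563.5, -153.6, 20.9]
force: [-1.0, -0.5, 0.9]
width: -0.1
gripper_force: 0.5
tcp nest x -34.4 y -2.1 z 20.9 F along x -1.0 y -0.4 z 0.9 t 19.4
```

```bash
python3 -m inch '[[[0,0.03,0,0],[0,0.06,0,0],[0,0.08,0,0],[0,0.08,0,0]]]' | grep -v rot; python3 -c "
from h import *
nx()"
```

```text
clock: 19.73
eef_pos: [564.2, -153.5, 20.9]
force: [-2.0, 0.2, -0.5]
width: 0.2
gripper_force: 0.5
tcp nest x -33.7 y -2.1 z 20.9 F along x -1.9 y 0.4 z -0.5 t 19.73
```

```bash
python3 -m inch '[[[0,0.03,0,0],[0,0.06,0,0],[0,0.06,0,0]]]' | grep -v rot; python3 -c "
from h import *
nx()"
```

```text
clock: 19.98
eef_pos: [564.8, -153.4, 20.9]
force: [-0.1, -0.7, 0.7]
width: 0.2
gripper_force: 0.5
tcp nest x -33.1 y -2.1 z 20.9 F along x -0.2 y -0.7 z 0.7 t 19.98
```

```bash
python3 -m inch '[[[0,0.03,0,0],[0,0.06,0,0],[0,0.06,0,0]]]' | grep -v rot; python3 -c "
from h import *
nx()"
```

```text
clock: 20.23
eef_pos: [565.4, -153.4, 20.9]
force: [-1.2, -0.9, 0.3]
width: -0.1
gripper_force: 0.4
tcp nest x -32.5 y -2.1 z 20.9 F along x -1.3 y -0.7 z 0.3 t 20.23
```

```bash
python3 -m inch '[[[0,0.03,0,0],[0,0.05,0,0],[0,0.05,0,0]]]' | grep -v rot; python3 -c "
from h import *
nx()"
```

```text
clock: 20.48
eef_pos: [565.9, -153.3, 20.9]
force: [-0.4, -0.4, -0.9]
width: -0.3
gripper_force: 0.4
tcp nest x -32.0 y -2.1 z 20.9 F along x -0.5 y -0.4 z -0.9 t 20.48
```

```bash
python3 -m inch '[[[0,0.03,0,0],[0,0.05,0,0],[0,0.05,0,0]]]' | grep -v rot; python3 -c "
from h import *
nx()"
```

```text
clock: 20.73
eef_pos: [566.4, -153.3, 20.9]
force: [0.1, -0.1, -0.3]
width: -0.1
gripper_force: 0.4
tcp nest x -31.5 y -2.1 z 20.9 F along x 0.1 y -0.1 z -0.3 t 20.73
```

```bash
python3 -m inch '[[[0,0.03,0,0],[0,0.05,0,0],[0,0.05,0,0]]]' | grep -v rot; python3 -c "
from h import *
nx();white('side',[193,220])"
```

```text
clock: 20.98
eef_pos: [566.9, -153.2, 20.9]
force: [0.0, 0.1, 0.3]
width: 0.2
gripper_force: 0.3
tcp nest x -31.0 y -2.1 z 20.9 F along x 0.0 y 0.1 z 0.3 t 20.98
side [([192.8, 219.5], 173.0, 'nest 1.2 -2.1')]
```

```bash
python3 -m inch '[[[0,0.03,0,0],[0,0.05,0,0],[0,0.05,0,0]]]' | grep -v rot; python3 -c "
from h import *
nx()"
```

```text
clock: 21.28
eef_pos: [567.4, -153.2, 20.9]
force: [-0.4, -0.1, -0.5]
width: 0.1
gripper_force: 0.3
tcp nest x -30.5 y -2.1 z 20.9 F along x -0.4 y -0.0 z -0.5 t 21.28
```

```bash
python3 -m inch '[[[0,0.03,0,0],[0,0.05,0,0],[0,0.05,0,0]]]' | grep -v rot; python3 -c "
from h import *
nx()"
```

```text
clock: 21.53
eef_pos: [567.9, -153.1, 20.9]
force: [-0.1, 0.7, -0.1]
width: 0.1
gripper_force: 0.3
tcp nest x -30.0 y -2.1 z 20.9 F along x 0.0 y 0.7 z -0.1 t 21.53
```

```bash
python3 -m inch '[[[0,0.03,0,0],[0,0.05,0,0],[0,0.05,0,0]]]' | grep -v rot; python3 -c "
from h import *
nx()"
```

```text
clock: 21.78
eef_pos: [568.4, -153.0, 20.9]
force: [0.5, 0.4, 1.0]
width: -0.2
gripper_force: 0.2
tcp nest x -29.5 y -2.1 z 20.9 F along x 0.5 y 0.3 z 1.0 t 21.78
```

```bash
python3 -m inch '[[[0,0.03,0,0],[0,0.05,0,0],[0,0.05,0,0]]]' | grep -v rot; python3 -c "
from h import *
nx()"
```

```text
clock: 22.03
eef_pos: [568.9, -153.0, 20.9]
force: [0.3, -0.7, -0.2]
width: -0.0
gripper_force: 0.2
tcp nest x -29.0 y -2.1 z 20.9 F along x 0.3 y -0.7 z -0.2 t 22.03
```

```bash
python3 -m inch '[[[0,0.03,0,0],[0,0.05,0,0],[0,0.05,0,0]]]' | grep -v rot; python3 -c "
from h import *
nx()"
```

```text
clock: 22.28
eef_pos: [569.4, -152.9, 20.9]
force: [-0.7, -0.2, -0.5]
width: 0.1
gripper_force: 0.2
tcp nest x -28.5 y -2.1 z 20.9 F along x -0.7 y -0.1 z -0.5 t 22.28
```

```bash
python3 -m inch '[[[0,0.03,0,0],[0,0.05,0,0],[0,0.05,0,0]]]' | grep -v rot; python3 -c "
from h import *
nx();white('side',[194,221])"
```

```text
clock: 22.53
eef_pos: [569.9, -152.9, 20.9]
force: [-0.8, -0.2, -0.7]
width: -0.1
gripper_force: 0.1
tcp nest x -28.0 y -2.1 z 20.9 F along x -0.9 y -0.1 z -0.7 t 22.53
side [([193.7, 220.4], 176.5, 'nest 4.7 -2.2'), ([194.6, 196.1], 53.0, 'nest -50.5 48.7')]
```

```bash
python3 -m inch '[[[0,0.03,0,0],[0,0.05,0,0],[0,0.05,0,0]]]' | grep -v rot; python3 -c "
from h import *
nx()"
```

```text
clock: 22.83
eef_pos: [570.3, -152.9, 20.8]
force: [-0.6, -0.6, 0.2]
width: -0.3
gripper_force: 0.1
tcp nest x -27.6 y -2.1 z 20.8 F along x -0.6 y -0.5 z 0.2 t 22.83
```

```bash
python3 -m inch '[[[0,0.02,0,0],[0,0.04,0,0],[0,0.04,0,0]]]' | grep -v rot; python3 -c "
from h import *
nx()"
```

```text
clock: 23.08
eef_pos: [570.4, -152.8, 20.8]
force: [-0.7, -0.5, 0.3]
width: 0.4
gripper_force: 0.5
tcp nest x -27.4 y -2.1 z 20.8 F along x -0.8 y -0.4 z 0.3 t 23.08
```

```bash
python3 -m inch '[[[0,0.02,0,0],[0,0.04,0,0],[0,0.04,0,0]]]' | grep -v rot; python3 -c "
from h import *
nx()"
```

```text
clock: 23.33
eef_pos: [570.6, -152.8, 20.8]
force: [-2.1, -0.7, 0.9]
width: -0.1
gripper_force: 1.0
tcp nest x -27.3 y -2.1 z 20.8 F along x -2.1 y -0.4 z 0.9 t 23.33
```

The force is rising and the TCP is lagging its commands, which suggests the stop. One more small step to confirm.

```bash
python3 -m inch '[[[0,0.02,0,0],[0,0.04,0,0],[0,0.04,0,0]]]' | grep -v rot; python3 -c "
from h import *
nx()"
```

```text
clock: 23.58
eef_pos: [570.7, -152.8, 20.7]
force: [-3.7, -0.4, 1.8]
width: 0.0
gripper_force: 1.6
tcp nest x -27.2 y -2.1 z 20.7 F along x -3.7 y -0.0 z 1.8 t 23.58
```

The stop is felt at about 3.7 N. I'll back straight off, then up and away.

```bash
python3 -m inch '[[[0,-0.1,0,0],[0,-0.3,0,0],[0,-0.8,0,0],[0,-1.5,0,0],[0,-2.2,0,0],[0,-2.8,0,0],[0,-2.8,0,0],[0,-2.8,0,0]]]'|grep force; python3 -m inch '[[[0,0,-1,0],[0,0,-3,0],[0,0,-6,0],[0,-2,-9,0],[0,-5,-12,0],[0,-8,-13,0],[0,-10,-13,0],[0,-10,-13,0]]]'|grep -E "force|clock|eef"
python3 - <<'E'
from h import *
nx(); white('side',[194,221]); white('top',proj('top',[nest(5,0,56)])[0])
q=lambda n,x,y,z: proj(n,[nest(x,y,z)])[0].round(1)
im=get_image("top"); hs=cv2.cvtColor(im,cv2.COLOR_BGR2HSV)
old=cv2.imread("pics/top0.png"); d=np.abs(im.astype(int)-old).max(2)>60
n,l,s,c=cv2.connectedComponentsWithStats(d[100:290,270:400].astype(np.uint8)); print("changed",[(s[i,4],(c[i]+[270,100]).round(0).tolist()) for i in range(1,n) if s[i,4]>8])
E
```

```text
force: [-0.5, -0.9, 0.0]
gripper_force: 0.0
clock: 24.92
eef_pos: [440.1, -167.0, 152.6]
force: [-0.8, 1.0, -0.3]
gripper_force: 0.0
tcp nest x -158.6 y -2.1 z 152.6 F along x -0.6 y 1.1 z -0.3 t 24.92
side [([194.0, 220.3], 190.0, 'nest 5.1 -1.7')]
top [([321.9, 199.6], 199.5, 'nest 2.7 1.0'), ([325.0, 210.6], 3938.0, 'nest -24.5 -3.1')]
changed [(np.int32(263), [321.0, 200.0]), (np.int32(240), [311.0, 240.0]), (np.int32(613), [349.0, 264.0]), (np.int32(556), [384.0, 264.0]), (np.int32(496), [374.0, 282.0])]
```

```bash
python3 -c "
from cell import order
print(order.finish_job())"
```

```text
the job is handed in; nothing more can be done
None
```

The job is handed in at about 25 s: the 50 mm standard was laid on the reader's front end, released, and pushed past the roller until I felt the stop at about 3.7 N. The last camera check put it close to the fence line and within the home range, and the vial and dropper bottle had not moved; I did not check the white sample bottle at the end.

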